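# Stroke the spice box's lids shut

### The arm

A 7-joint arm with a two-finger parallel gripper is mounted at the origin on a cart in front of the work surface, level with it; the furniture and walls round the work are solid. World frame = base frame: x ahead of the robot, y to its left, z up, the work surface at z = 0. Lengths are in m, angles in degrees, forces in N, time in s.
With the tool pointing down it reaches from about 0.425 to 0.875 m from the base axis. Payload 4.7 kg.
Tool frame: the origin (TCP) lies between the finger pads, 19 mm behind the fingertips; this is the grasp point; z points along the fingers, y is the line along which they close (so a half turn about z gives the same grasp; the last joint's range is limited). The gripper opens to 87 mm and grips with 3 to 60 N. Pads are 19 mm wide; open, the fingers measure 117 mm over their backs; the gripper's body (75 mm by 190 mm) begins 51 mm behind the grasp point.
Start: joints at [-71.442, 18.392, -4.016, 83.108, 1.295, 78.541, -3.26], TCP at [0.198, 0.619, 0.241] pointing down, gripper open.
Joint ranges: [-163.93, 163.93], [-17.29, 119.83], [-79.2, 71.16], [3.27, 140.29], [-89.18, 269.18], [5.43, 117.66], [-154.24, 154.24]. Speed limits (degrees/s): [147.25, 147.25, 180, 180, 180, 180, 180].

### API

Orientations are given as [roll, pitch, yaw] about the fixed x, y, z axes, in that order (R = Rz(yaw) Ry(pitch) Rx(roll)).
In Python, from cell import env gives the robot as it stands.
- The arm moves only by the tool creep_tool, called as name(argument=value, ...), one argument or row to a line, values as JSON. Schema: {"type":"object","properties":{"segments":{"type":"array","items":{"type":"array","items":{"type":"number"},"minItems":5,"maxItems":5},"minItems":1,"maxItems":8},"force":{"type":"number"},"only":{"type":"string"},"quiet":{"type":"boolean"},"lines":{"type":"string"}},"required":["segments"],"additionalProperties":false}. segments is a list of rows, 1 to 8 of them, each of 5 numbers: dx, dy, dz in units of 100 mm, then a turn about the tool's z in units of 4 degrees, then the finger opening in m; each row is the pose to reach, as a shift and turn from the pose commanded when the call began, along the tool's axes at that moment; what a row does not reach only later rows make up. A row lasts 1/12 s, in which the tool goes at most 0.0417 m and 7.16 degrees, less where a joint would pass 70% of its speed; a pose out of reach is approached as far as the arm can. The fingers move at their own pace and stop on an object; force is the grip in N (left out, the last holds). Time passes only in rows, so rows that do not move let the fingers close. The tool returns the time, the measured TCP pose, the force, the opening and the grip force at its end. only (a regular expression) keeps the lines of the reply that match it, lines (a string "A,B") keeps lines A to B, and quiet returns only ok. Input that does not fit is refused with a message, and nothing moves.
- env.get_obs(): the state, without advancing time (a new reading comes with each control period).
- env.read_camera(name): name is "side" or "top" or "wrist"; returns a dict with "color" (400x640x3 uint8, blue, green, red), "fx", "fy", "cx", "cy" (pixels), "world_from_camera" (4x4, takes a point from camera to world coordinates). Camera axes: x right, y down, z forward; pixel columns grow to the right and rows downward; lengths in m; the calibration is good to about 2 mm. The wrist camera is an equidistant fisheye: a pixel r from the principal point sees the ray r / f radians off the axis. A picture is of the moment at which its call begins. There is no depth.
- env.sign_off(): hands the job in; it is judged then, once.
The state is a dict: "time_s": time; "qpos": joint angles; "joint_velocities": joint speeds; "effort": joint torques, N m; "tool_pos": TCP position; "tool_rot": TCP orientation; "force": force on the tool from outside, world axes, zero at the start; "wrist_torque": the same for the moment, N m; "grip_width": finger opening in m; "grasp_force": force on a finger pad.
Only numpy, scipy, OpenCV 4.12 (cv2) and the standard library are available. Lean on these libraries where they do the work, as an engineer would, in place of code of your own. Each camera call takes 0.05 s, during which the arm holds its last target. There are 200 camera calls.

### The job

The five small lids of the wooden spice box stand ajar. Shut them all in one light stroke of the fingertips along the top of the row: each lid rises from its hinge like a ramp, so begin over the hinge of the first lid and run up the ramps, pressing each lid down in turn until it lies shut, without lifting off before the last one is shut. Do not pick up, tip or shove the box, leave the other things standing where they are, and finish with the hand clear.

Things in the scene. Friction and masses are not known exactly. Their poses are not given: they have to be found in the camera images.
- spice_box: Wooden spice box, 206 x 64 mm, body 40 mm high, loose (0.6 to 1 kg), five empty compartments in a row, each with its own lid; with the lids shut the top is 45 mm above the underside. Origin: centre of its underside; x along the row from lid 1 to lid 5, y across, z up; any yaw. Lids hinge on their -x edge and rise towards +x like ramps, up to 30 mm above the shut row.
- row_start (a point): Point of the spice box over lid 1's hinge line, mid-width, at the height of the top of a shut lid (95.5 mm to -x of the box's origin, 45 mm up)
- row_end (a point): Point of the spice box over lid 5's free edge when shut, mid-width, at the height of the top of a shut lid (94.5 mm to +x of the box's origin, 45 mm up)
- lid_1 (a joint): Pale wooden lid 1, 34 mm long (box x), 56 mm wide, 5 mm thick; hinge line at x = -95.5 mm in the box frame. Angle, rad: 0 shut flat, grows as it opens, stop at 1.4; starts at 0.5 to 1.0. Stiff hinge (0.008 N m, 0.25 N at the free edge): stays where it is left
- lid_2 (a joint): Pale wooden lid 2, 34 mm long (box x), 56 mm wide, 5 mm thick; hinge line at x = -56.5 mm in the box frame. Angle, rad: 0 shut flat, grows as it opens, stop at 1.4; starts at 0.5 to 1.0. Stiff hinge (0.008 N m, 0.25 N at the free edge): stays where it is left
- lid_3 (a joint): Pale wooden lid 3, 34 mm long (box x), 56 mm wide, 5 mm thick; hinge line at x = -17.5 mm in the box frame. Angle, rad: 0 shut flat, grows as it opens, stop at 1.4; starts at 0.5 to 1.0. Stiff hinge (0.008 N m, 0.25 N at the free edge): stays where it is left
- lid_4 (a joint): Pale wooden lid 4, 34 mm long (box x), 56 mm wide, 5 mm thick; hinge line at x = 21.5 mm in the box frame. Angle, rad: 0 shut flat, grows as it opens, stop at 1.4; starts at 0.5 to 1.0. Stiff hinge (0.008 N m, 0.25 N at the free edge): stays where it is left
- lid_5 (a joint): Pale wooden lid 5, 34 mm long (box x), 56 mm wide, 5 mm thick; hinge line at x = 60.5 mm in the box frame. Angle, rad: 0 shut flat, grows as it opens, stop at 1.4; starts at 0.5 to 1.0. Stiff hinge (0.008 N m, 0.25 N at the free edge): stays where it is left
- salt_shaker: Salt shaker, 44 mm across, 90 mm high, standing loose; origin at the centre of its underside, z up
- spice_jar: Cylindrical glass spice jar with a screw cap, 45 mm across, 107 mm high, standing loose; origin at the centre of its underside, z up
- cup: Small patterned china cup with one handle, 88 mm over the handle, 62 mm wide, 50 mm high, standing loose; origin at the middle of its underside, z up

How it is judged:
By the outcome, as a careful person would: the job done as asked, in the order asked, and still so for the second after the job is handed in, with the robot touching nothing.
It also fails if it takes over 38 s, if anything falls off the work surface, if the arm or the gripper's body presses on something with over 40 N, if the wrist force passes 120 N, or if a joint passes its speed limit or range.

## Working session

There is one attempt and no reset: what is moved stays moved. The work goes in short steps, Python scripts to look and compute and a tool call to move; the robot and the scene stay as the last step left them, time stands still between calls to the robot, and variables do not carry over. Pictures are saved under pics/ and viewed, at most 10 in all, crops included, and the job is handed in when it is done.

```bash
ls; mkdir -p pics; python3 - <<'E'
from cell import env
import cv2
for n in("top","side"):
    c=env.read_camera(n); cv2.imwrite(f"pics/{n}0.png",c["color"]); print(n,c["fx"],c["cx"],c["cy"],c["world_from_camera"].round(3).tolist())
o=env.get_obs(); print(o["time_s"],o["tool_pos"],o["tool_rot"],o["grip_width"],o["force"])
E
```

```text
cell.py
pics
top 422.79544088515047 309.02335360085885 192.60110700154192 [[-0.017, -0.996, 0.09, 0.542], [-1.0, 0.019, 0.015, 0.171], [-0.017, -0.09, -0.996, 0.936], [0.0, 0.0, 0.0, 1.0]]
side 439.37943601581145 321.64971774406206 203.24219421331816 [[-0.968, -0.156, 0.198, 0.416], [-0.252, 0.629, -0.736, 0.974], [-0.01, -0.762, -0.648, 0.751], [0.0, 0.0, 0.0, 1.0]]
0.1 [0.19806099 0.61862699 0.2402983 ] [-1.79906160e+02  5.72528749e-03  1.62251775e+02] 0.08692138440880187 [ 0.1066862  -0.30427681  0.15176458]
```

View pics/top0.png

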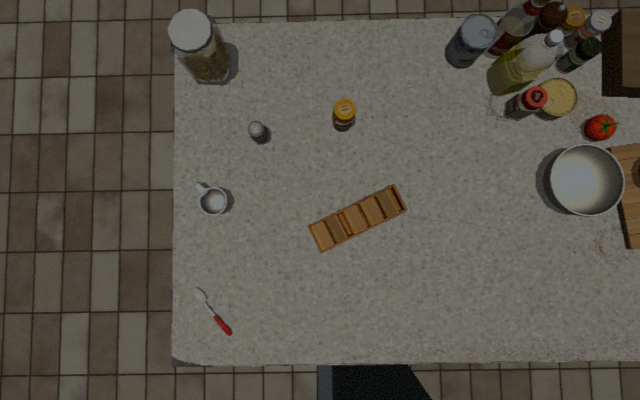

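View pics/side0.png

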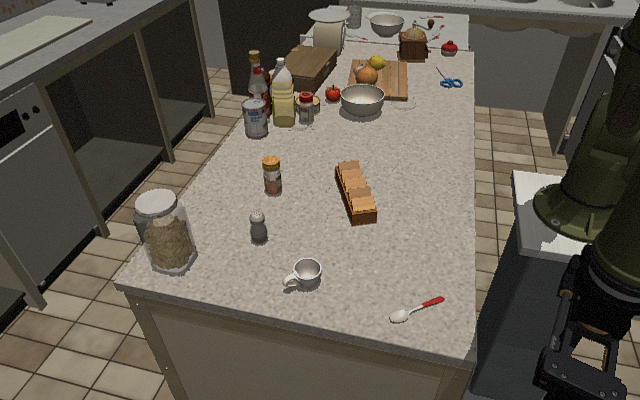

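The top view shows the box from about (310,240) to (405,195), with the jar at (344,115), the shaker at (258,132) and the cup at (213,200). In the side view the box is at about (357,192). I'll zoom in to find the hinge direction.

```bash
python3 - <<'E'
import cv2,numpy as np
a=cv2.imread("pics/top0.png")[175:265,298:418]; b=cv2.imread("pics/side0.png")[150:230,320:390]
a=cv2.resize(a,None,fx=5,fy=5,interpolation=cv2.INTER_CUBIC)
b=cv2.resize(b,None,fx=7,fy=7,interpolation=cv2.INTER_CUBIC)
cv2.imwrite("pics/ca.png",cv2.convertScaleAbs(a,alpha=1.6)); cv2.imwrite("pics/cb.png",cv2.convertScaleAbs(b,alpha=1.3))
E
```

```text
(no output)
```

View pics/ca.png

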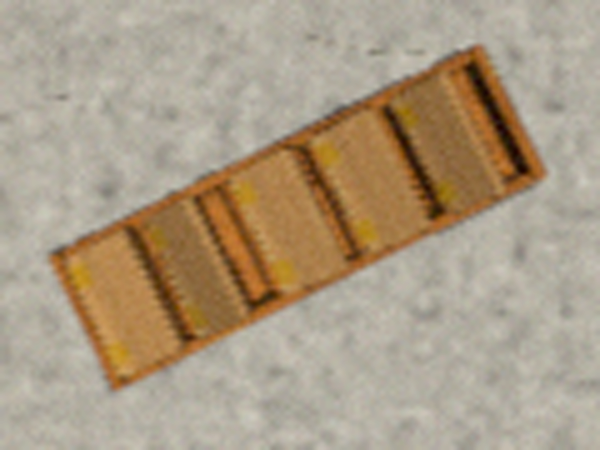

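View pics/cb.png

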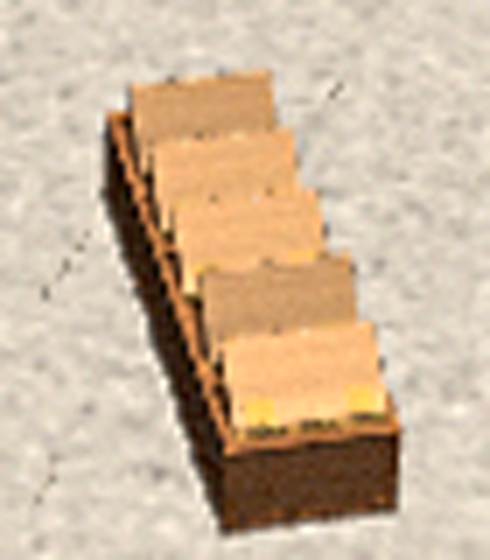

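The brass hinges sit on the left edge of each lid in the top crop, and at the near edge in the side crop. So lid 1 is at the top-image lower-left end (world +y). Rim corners in the top crop are (52,255), (482,45), (547,175) and (115,388). In the side crop they are (222,450), (398,425) and (108,112).

```bash
cat > h.py <<'E'
from cell import env
import numpy as np
from scipy.spatial.transform import Rotation as R
def ray(c,u,v):
    T=c["world_from_camera"]; d=T[:3,:3]@[(u-c["cx"])/c["fx"],(v-c["cy"])/c["fy"],1]; return T[:3,3],d
def onz(c,u,v,z):
    p,d=ray(c,u,v); return p+d*(z-p[2])/d[2]
def tri(r1,r2):
    A=np.array([r1[1],-r2[1]]).T; s=np.linalg.lstsq(A,r2[0]-r1[0],rcond=None)[0]
    a=r1[0]+s[0]*r1[1]; b=r2[0]+s[1]*r2[1]; return (a+b)/2,np.linalg.norm(a-b)
E
python3 - <<'E'
from h import *
t=env.read_camera("top"); s=env.read_camera("side")
A=[((u+.5)/5-.5+298,(v+.5)/5-.5+175) for u,v in[(52,255),(482,45),(547,175),(115,388)]]
B=[((u+.5)/7-.5+320,(v+.5)/7-.5+150) for u,v in[(222,450),(108,112),(398,425)]]
for i,j in((0,0),(1,1),(3,2)): p,e=tri(ray(t,*A[i]),ray(s,*B[j])); print(p.round(4),round(e,4))
P=np.array([onz(t,*a,.040) for a in A]); print(P.round(4))
c=P.mean(0); d=P[1]+P[2]-P[0]-P[3]; print(c,np.linalg.norm(d)/2,np.linalg.norm(P[0]-P[3]),np.degrees(np.arctan2(d[1],d[0])))
e=P[0]+P[1]-P[2]-P[3];print("yaw from width",np.degrees(np.arctan2(-e[0],e[1])))
Q=[onz(s,*b,.040) for b in B]; print(np.round(Q,4))
for n,u,v in(("jar",344,124),("shaker",261,138),("cup",213,203)): print(n,onz(t,u,v,0))
E
```

```text
[0.5529 0.188  0.0404] 0.0005
[0.6377 0.0039 0.042 ] 0.0011
[0.4962 0.1624 0.0422] 0.0006
[[ 0.5526  0.1879  0.04  ]
 [ 0.6384  0.0036  0.04  ]
 [ 0.5827 -0.0218  0.04  ]
 [ 0.4964  0.1624  0.04  ]]
[0.56754189 0.08303036 0.04      ] 0.20336251226082558 0.061707918087434616 -64.96703661588816
yaw from width -65.5160456428829
[[0.5532 0.1875 0.04  ]
 [0.6378 0.0011 0.04  ]
 [0.4962 0.1598 0.04  ]]
jar [0.77994845 0.10371819 0.        ]
shaker [0.751805   0.29134408 0.        ]
cup [0.60693944 0.39948277 0.        ]
```

The manual's scale: shifts go in units of 100 mm and turns go in units of 4 degrees. Converting my numbers, -0.24 m is -2.4, -0.174 m is -1.74, 47 degrees is 11.75.

```bash
cat >> h.py <<'E'
C=np.array([.5675,.0825]);YAW=-65.
D=np.array([np.cos(np.radians(YAW)),np.sin(np.radians(YAW))])
def go(bx,z,by=0):
    o=env.get_obs(); M=R.from_euler("xyz",o["tool_rot"],degrees=True).as_matrix()
    t=np.r_[C+bx*D+by*np.array([-D[1],D[0]]),z]; q=o["tool_pos"][:2]-C
    print("shift",(M.T@(t-o["tool_pos"])).round(4),"rot",np.round(o["tool_rot"],2),"box xy",(q@D).round(4),(q@[-D[1],D[0]]).round(4),"z",o["tool_pos"][2].round(4),"F",o["force"].round(2),"t",o["time_s"])
E
```

creep_tool(
  segments=[
    [-0.3,-0.22,0,1.5,0],
    [-0.6,-0.44,0,3.25,0],
    [-0.9,-0.66,0,5,0],
    [-1.2,-0.88,0.1,6.75,0],
    [-1.5,-1.1,0.2,8.5,0],
    [-1.8,-1.32,0.3,10.25,0],
    [-2.1,-1.52,0.3,11.75,0],
    [-2.4,-1.74,0.3,11.8,0],
  ],
  force=20,
)

```text
time_s: 0.87
tool_pos: [0.3741, 0.3784, 0.2105]
tool_rot: [-179.9, 0.0, 114.8]
force: [0.9, 0.1, 0.4]
grip_width: 0.0418
grasp_force: 0.0
```

```bash
python3 -c "
from h import *
go(-.098,.13)"
```

```text
shift [-0.2517  0.0511  0.0805] rot [-1.7994e+02  2.0000e-02  1.1481e+02] box xy -0.3499 -0.0502 z 0.2105 F [0.93 0.09 0.38] t 0.8667
```

Scaled: -0.252 m is -2.52, -0.235 m is -2.35.

creep_tool(
  segments=[
    [-0.4,0.08,0.1,0,0],
    [-0.8,0.16,0.2,0,0],
    [-1.2,0.24,0.4,0,0],
    [-1.6,0.32,0.6,0,0],
    [-2,0.4,0.8,0,0],
    [-2.35,0.47,0.8,0,0],
    [-2.52,0.51,0.8,0,0],
    [-2.52,0.51,0.8,0,0],
  ],
)

```text
time_s: 1.53
tool_pos: [0.5296, 0.1665, 0.1308]
tool_rot: [-180.0, 0.2, 114.5]
force: [0.2, -1.0, 0.2]
grip_width: 0.0004
grasp_force: 0.0
```

```bash
python3 -c "
from h import *
import cv2
go(-.098,.064)
c=env.read_camera('wrist');cv2.imwrite('pics/w1.png',c['color'])
c=env.read_camera('top');cv2.imwrite('pics/t1.png',cv2.resize(c['color'][150:280,270:430],None,fx=4,fy=4,interpolation=2))
print(env.get_obs()['grip_width'])"
```

```text
shift [ 0.0061 -0.0012  0.0667] rot [-179.98    0.22  114.51] box xy -0.0922 0.0011 z 0.1308 F [ 0.23 -0.95  0.24] t 1.5333
0.00026804180960575457
```

View pics/w1.png

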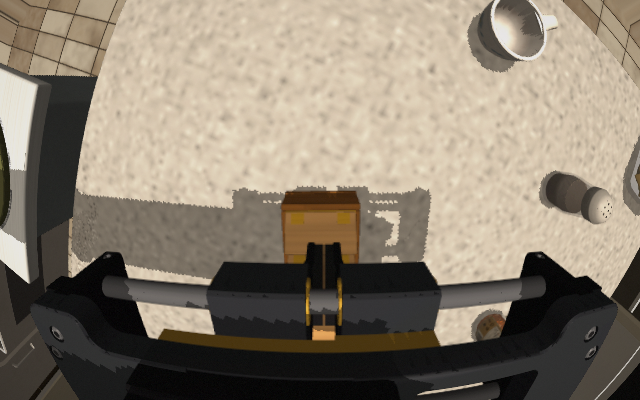

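Wrist view: the box's lid-1 end is at (283–358, 195) and the hinges are at (297,217) and (343,217). The closed fingers are centred at x≈324, so they're aligned mid-width. Next I'll descend over hinge 1.

```bash
python3 -c "
from h import *
go(-.098,.064)"
```

```text
shift [-0.0009 -0.0012  0.0671] rot [-1.7998e+02 -1.0000e-02  1.1490e+02] box xy -0.0989 0.0013 z 0.1311 F [ 1.05  0.52 -0.38] t 1.6333
```

creep_tool(
  segments=[
    [0.03,0,0,0,0],
    [0.06,-0.01,0.1,0,0],
    [0.06,-0.01,0.25,0,0],
    [0.06,-0.01,0.4,0,0],
    [0.06,-0.01,0.5,0,0],
    [0.06,-0.01,0.55,0,0],
    [0.06,-0.01,0.55,0,0],
    [0.06,-0.01,0.55,0,0],
  ],
)

```text
time_s: 2.3
tool_pos: [0.523, 0.1791, 0.0763]
tool_rot: [180.0, -0.0, 115.1]
force: [-0.0, 0.5, 1.0]
grip_width: 0.0009
grasp_force: 0.0
```

```bash
python3 -c "
from h import *
go(-.098,.064)"
```

```text
shift [-0.0083 -0.0005  0.0123] rot [ 1.800e+02 -1.000e-02  1.151e+02] box xy -0.1063 0.0005 z 0.0763 F [-0.03  0.48  0.96] t 2.3
```

Scaled: 0.012 m is 0.12, 0.0105 m is 0.105.

creep_tool(
  segments=[
    [-0.04,0,0,0,0],
    [-0.08,0,0.02,0,0],
    [-0.09,0,0.05,0,0],
    [-0.09,0,0.08,0,0],
    [-0.09,0,0.105,0,0],
    [-0.09,0,0.12,0,0],
    [-0.09,0,0.12,0,0],
    [-0.09,0,0.12,0,0],
  ],
)

```text
time_s: 2.97
tool_pos: [0.5269, 0.1704, 0.0642]
tool_rot: [-180.0, -0.0, 115.1]
force: [0.3, -0.6, 0.9]
grip_width: 0.0007
grasp_force: 0.4
```

```bash
python3 -c "
from h import *
go(-.098,.064)"
```

```text
shift [ 0.0012 -0.0004  0.0002] rot [-179.99   -0.    115.05] box xy -0.0968 0.0004 z 0.0642 F [ 0.33 -0.59  0.85] t 2.9667
```

creep_tool(
  segments=[
    [0,0,0.01,0,0],
    [0,0,0.01,0,0],
    [0,0,0.01,0,0],
  ],
)

```text
time_s: 3.22
tool_pos: [0.527, 0.1704, 0.0641]
tool_rot: [-180.0, -0.0, 115.1]
force: [-1.5, -1.7, 7.9]
grip_width: 0.0004
grasp_force: 3.4
```

```bash
python3 -c "
from h import *
go(-.098,.064)"
```

```text
shift [ 0.0012 -0.0004  0.0001] rot [-1.8000e+02 -2.0000e-02  1.1506e+02] box xy -0.0968 0.0004 z 0.0641 F [-1.5  -1.67  7.92] t 3.2167
```

creep_tool(
  segments=[
    [0,0,0.01,0,0],
    [0,0,0.01,0,0],
    [0,0,0.01,0,0],
  ],
)

```text
time_s: 3.47
tool_pos: [0.527, 0.1704, 0.0639]
tool_rot: [-180.0, -0.0, 115.1]
force: [-4.3, -2.9, 12.0]
grip_width: 0.0005
grasp_force: 6.4
```

```bash
python3 -c "
from h import *
go(-.098,.064)"
```

```text
shift [ 0.0013 -0.0004 -0.0001] rot [-1.7999e+02 -4.0000e-02  1.1505e+02] box xy -0.0967 0.0004 z 0.0639 F [-4.32 -2.94 11.99] t 3.4667
```

creep_tool(
  segments=[
    [0,0,-0.01,0,0],
    [-0.05,0,-0.01,0,0],
    [-0.1,0,-0.01,0,0],
    [-0.16,0,-0.01,0,0],
    [-0.22,0,-0.01,0,0],
    [-0.28,0,-0.01,0,0],
    [-0.34,0,-0.01,0,0],
    [-0.39,0,-0.01,0,0],
  ],
)

```text
time_s: 4.13
tool_pos: [0.5434, 0.1381, 0.0641]
tool_rot: [179.9, -0.2, 115.2]
force: [-1.9, 4.5, 6.1]
grip_width: 0.0003
grasp_force: 3.2
```

```bash
python3 -c "
from h import *
import cv2
go(-.058,.064)
c=env.read_camera('side');cv2.imwrite('pics/s2.png',cv2.resize(c['color'][140:240,300:410],None,fx=5,fy=5,interpolation=2))"
```

```text
shift [-0.0025 -0.0016  0.0001] rot [179.89  -0.22 115.16] box xy -0.0605 0.0016 z 0.0641 F [-1.91  4.45  6.1 ] t 4.1333
```

View pics/s2.png

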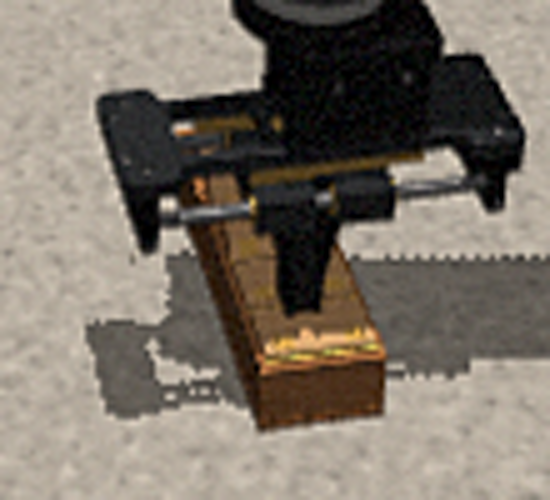

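Lid 1 lies shut with the fingertips at about (300,310), and the box's end corners haven't moved. Continuing the stroke.

Scaled: -0.04 m is -0.4, -0.035 m is -0.35.

creep_tool(
  segments=[
    [-0.05,0,0,0,0],
    [-0.1,0,0,0,0],
    [-0.15,0,0,0,0],
    [-0.2,0,0,0,0],
    [-0.25,0,0,0,0],
    [-0.3,0,0,0,0],
    [-0.35,0,0,0,0],
    [-0.4,0,0,0,0],
  ],
)

```text
time_s: 4.85
tool_pos: [0.5603, 0.1023, 0.0641]
tool_rot: [179.9, -0.2, 115.2]
force: [-2.2, 4.6, 6.2]
grip_width: 0.0006
grasp_force: 3.3
```

```bash
python3 -c "
from h import *
go(-.018,.064)"
```

```text
shift [-0.0029 -0.0019  0.0001] rot [179.89  -0.24 115.18] box xy -0.0209 0.0019 z 0.0641 F [-2.2   4.59  6.23] t 4.85
```

creep_tool(
  segments=[
    [-0.05,0,0,0,0],
    [-0.1,0,0,0,0],
    [-0.15,0,0,0,0],
    [-0.2,0,0,0,0],
    [-0.25,0,0,0,0],
    [-0.3,0,0,0,0],
    [-0.35,0,0,0,0],
    [-0.4,0,0,0,0],
  ],
)

```text
time_s: 5.52
tool_pos: [0.5774, 0.0662, 0.0641]
tool_rot: [179.9, -0.3, 115.2]
force: [-2.5, 4.6, 6.4]
grip_width: 0.0004
grasp_force: 3.5
```

```bash
python3 -c "
from h import *
go(.022,.064)"
```

```text
shift [-0.0031 -0.0021  0.0001] rot [179.89  -0.25 115.19] box xy 0.0189 0.0021 z 0.0641 F [-2.55  4.64  6.42] t 5.5167
```

creep_tool(
  segments=[
    [-0.05,0,0,0,0],
    [-0.1,0,0,0,0],
    [-0.15,0,0,0,0],
    [-0.2,0,0,0,0],
    [-0.25,0,0,0,0],
    [-0.3,0,0,0,0],
    [-0.35,0,0,0,0],
    [-0.4,0,0,0,0],
  ],
)

```text
time_s: 6.18
tool_pos: [0.5944, 0.03, 0.0641]
tool_rot: [179.9, -0.3, 115.2]
force: [-2.8, 5.1, 8.1]
grip_width: 0.0004
grasp_force: 3.7
```

```bash
python3 -c "
from h import *
go(.062,.064)"
```

```text
shift [-0.003  -0.0022  0.0001] rot [179.89  -0.26 115.19] box xy 0.059 0.0022 z 0.0641 F [-2.83  5.1   8.11] t 6.1833
```

creep_tool(
  segments=[
    [-0.05,0,0,0,0],
    [-0.1,0,0,0,0],
    [-0.15,0,0,0,0],
    [-0.2,0,0,0,0],
    [-0.25,0,0,0,0],
    [-0.3,0,0,0,0],
    [-0.34,0,0,0,0],
    [-0.34,0,0,0,0],
  ],
)

```text
time_s: 6.85
tool_pos: [0.6093, -0.0025, 0.064]
tool_rot: [179.9, -0.2, 115.1]
force: [-1.8, 4.0, 6.0]
grip_width: 0.0007
grasp_force: 3.1
```

```bash
python3 -c "
from h import *
import cv2
go(.0945,.064)
c=env.read_camera('side');cv2.imwrite('pics/s3.png',cv2.resize(c['color'][140:240,300:410],None,fx=5,fy=5,interpolation=2))"
```

```text
shift [ 0.0002 -0.002   0.    ] rot [ 1.7988e+02 -1.5000e-01  1.1510e+02] box xy 0.0947 0.002 z 0.064 F [-1.79  3.98  6.  ] t 6.85
```

View pics/s3.png

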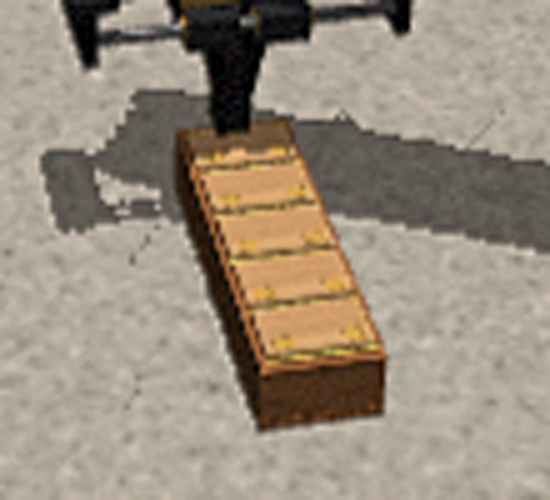

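All five lids look flat and the box hasn't shifted, with the fingertips at (233,125) on lid 5's free edge. Lifting straight up.

creep_tool(
  segments=[
    [0,0,-0.03,0,0],
    [0,0,-0.12,0,0],
    [0,0,-0.3,0,0],
    [0,0,-0.6,0,0],
    [0,0,-1,0,0],
    [0,0,-1.4,0,0],
    [0,0,-1.5,0,0],
    [0,0,-1.5,0,0],
  ],
)

```text
time_s: 7.57
tool_pos: [0.6111, -0.005, 0.2182]
tool_rot: [179.5, 0.1, 115.0]
force: [1.1, -0.6, -0.4]
grip_width: 0.0003
grasp_force: 0.0
```

creep_tool(
  segments=[
    [-0.3,0,0,0,0],
    [-0.7,0,0,0,0],
    [-1.1,0,0,0,0],
    [-1.4,0,0,0,0],
    [-1.5,0,0,0,0],
    [-1.5,0,0,0,0],
    [-1.5,0,0,0,0],
  ],
)

```text
time_s: 8.15
tool_pos: [0.6714, -0.1401, 0.2117]
tool_rot: [-179.9, -0.1, 115.0]
force: [0.8, 0.4, -0.3]
grip_width: 0.0008
grasp_force: 0.0
```

```bash
python3 -c "
from h import *
import cv2
c=env.read_camera('side');d=env.read_camera('top')
a=cv2.resize(c['color'][140:240,300:410],None,fx=4,fy=4,interpolation=2);b=cv2.resize(d['color'][160:260,300:390],None,fx=4,fy=4,interpolation=2)
cv2.imwrite('pics/f.png',np.hstack([a,b]))"
```

```text
(no output)
```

View pics/f.png

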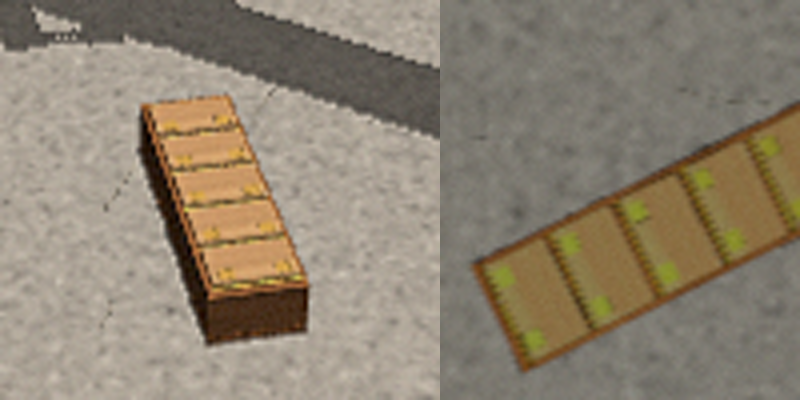

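All five lids lie shut. The box corner is at top pixel (308.7,226.2), against (308.4,226) before, so it hasn't moved, and the hand is clear.

```bash
python3 -c "
from cell import env
print(env.sign_off())"
```

```text
the job is handed in; nothing more can be done
None
```

All five lids were shut in one continuous stroke pressing down with about 6–8 N; the box stayed in place, the hand finished clear of it, and I handed the job in at about 8 s.

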